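Set out the beaker and open the baker's lye

TASK

Get ready to weigh out baker's lye for the pretzels: lift the blue measuring beaker up off the utensil rail against its spring catch, stand it in the middle of the kitchen scale's round pan and let go of it. Then open the lye bottle in its stand: press the red push-and-turn safety cap down, twist it anticlockwise while it is pressed until it comes free, and lift it straight off. Finish while holding the cap level in the gripper, about five centimetres above the bottle's mouth, with the bottle left standing in its stand and the other things on the bench left alone.

Things in the scene. Friction and masses are not known exactly. Their poses are not given: they have to be found in the camera images.
- beaker: Blue beaker, 64 mm across the rim, 58 at the foot, 70 tall, 0.1 kg, with a hanging clip on its +x side. Origin: centre of its underside; z up, x to the clip. The clip is an upside-down U, 24 mm wide (y), over the rail's bar (bar middle at beaker x = 38.75 mm, 0.75 mm play each side); it rests on the bar's top edge, 62 mm above the underside. Its legs are off the bar after 30 mm of lift.
- beaker_tab (a point): Centre of the top of the beaker's upright blue grip tab, at (38.75, 0, 103) mm of the beaker: 10 mm thick (beaker x), 24 mm wide (beaker y), standing 36 mm above the clip's bridge (top at 67 mm; the beaker's rim is at 70 mm). Take it from above.
- beaker_catch (a joint): Small white spring roller in the back leg of the beaker's clip, snapped under the bar's lower edge; m pushed back: 0 when hooked, about 0.0023 as it slips past the bar. A straight upward pull of some 8 to 14 N on the beaker unclips it; then it drags along the bar until the clip is off.
- rail: Steel utensil rail fixed to the bench: flat upright bar 6 mm thick, 20 mm high, 250 mm long along its y, top edge 150 mm above the bench, on 14 mm posts at both ends. Origin on the bench under the bar's middle. The beaker hangs on its -x (robot) side, axes parallel to the rail's, 75 mm or more from the posts.
- scale_pan (a point): Centre of the top of the round steel pan (124 mm across, 25 mm above the bench) of the white kitchen scale; the scale is fixed, 200 x 150 x 17 mm, its pan 22 mm from the scale's middle towards its own +x, axes as the scale's, z up.
- stand: Stainless bottle stand screwed to the bench: an open square well, 89 mm outside, 79 mm inside, walls 42 mm high, floor 5 mm thick. Origin: centre of its underside on the bench. It keeps the bottle from turning.
- bottle: White square lye bottle, 76 x 76 mm, body 94 mm tall, shoulder up to 104 mm, round 32 mm neck, 0.4 to 0.7 kg, loose in the stand with 1.5 mm play each side (it can turn about 2 degrees). Origin: centre of its underside, z up, sides parallel to x and y.
- bottle_mouth (a point): Centre of the bottle's mouth (rim of the neck), 130.5 mm above the bottle's underside; z up.
- cap: Red ribbed push-and-turn cap on the bottle's neck, 54 mm across, 30 mm tall, 36 g. Origin: centre of its lower edge, z up. Locked: lower edge 114 mm above the bottle's underside (10 mm over the shoulder), x parallel to the bottle's x; it turns only 3 degrees either way and cannot be lifted. Grip its side from above.
- cap_top (a point): Centre of the cap's flat top, 30 mm above the cap's origin. While pressed the cap turns anticlockwise seen from above (positive about z); clockwise is blocked. Turned 48 to 130 degrees (a quarter turn or a little less is right; a stop ends it near 137) its two inner lugs are free: the spring lifts it a few mm and it can be lifted straight off.
- cap_liner (a joint): Spring disc inside the cap, resting on the neck's rim; m the cap is pressed down: 0 at rest, 0.0065 fully down. It gives from 5 N, takes 11 N at 4 mm and 14 N fully down. 4.5 mm or more frees the cap to turn.
- tart_tin: Bystander: loose fluted steel tart tin, 96 mm across, 22 mm high. Origin: centre of its underside.
- sugar_jar: Bystander: loose white sugar jar with wooden lid, 72 mm across, 106 mm tall. Origin: centre of its underside.
- rolling_pin: Bystander: loose wooden rolling pin, 54 mm thick, 440 mm long over the handles along its own y. Origin: under the middle of its roller, on the bench.
There are look-alikes about, which are no part of the job. Of the things like the cap, leave any that is pink or yellow; of the rest the smaller one is meant.

How it is judged:
On the way, in this order (a step that is already met when the one before it is completed fails the run):
1. the beaker is lifted clear of the rail (z of beaker in the frame of rail above 0.118 m and contact force between beaker and rail below 0.05 N), for 0.05 s.
2. the beaker stands upright on the scale's pan, let go (horizontal distance between beaker and scale_pan below 0.03 m and z of beaker in the frame of scale_pan between -0.004 and 0.004 m and angle between beaker's own z axis and vertical below 0.08 rad and contact force between the fingers and beaker below 0.05 N), for 0.2 s.
3. the cap is pressed down against its spring (z of cap in the frame of bottle below 0.1105 m), for 0.02 s.
4. the cap is twisted anticlockwise past its locking teeth while still on the neck (z of cap in the frame of bottle below 0.122 m and angle between the x axis of cap and the x axis of bottle, either way round above 0.6 rad), for 0.02 s.
At the end, for the whole second after the job is handed in: The gripper holds the cap still and level (11 deg), its lower edge 25-100 mm above the bottle's mouth, within 25 mm of its axis, touching only the fingers; the bottle is upright and down in its stand; the beaker stands untouched on the pan, its centre within 30 mm of the pan's (z of cap in the frame of bottle_mouth between 0.025 and 0.1 m and horizontal distance between cap and bottle_mouth below 0.025 m and angle between cap's own z axis and vertical below 0.2 rad and contact force between the fingers and cap above 2 N and contact force between cap and bottle below 0.05 N and linear speed of cap below 0.03 m/s and horizontal distance between bottle and stand below 0.006 m and z of bottle in the frame of stand below 0.009 m and angle between bottle's own z axis and vertical below 0.06 rad and horizontal distance between beaker and scale_pan below 0.03 m and z of beaker in the frame of scale_pan between -0.004 and 0.004 m and angle between beaker's own z axis and vertical below 0.08 rad and contact force between the arm and beaker below 0.05 N); the arm keeps its last pose, push and grip.
It fails at once if the bottle is pulled up out of its stand (z of bottle in the frame of stand above 0.025 m).
It fails at once if the beaker is dropped or tipped over (angle between beaker's own z axis and vertical above 0.7 rad or linear speed of beaker above 0.8 m/s).
It fails at once if the tart tin is disturbed (distance of tart_tin from where it was at the start of the episode above 0.03 m).
It fails at once if the sugar jar is disturbed (distance of sugar_jar from where it was at the start of the episode above 0.03 m or angle between sugar_jar's own z axis and vertical above 0.3 rad).
It fails at once if the rolling pin is disturbed (distance of rolling_pin from where it was at the start of the episode above 0.03 m).
It also fails if it takes over 54 s, if anything falls off the work surface, if the arm or the gripper's body presses on something with over 40 N, if the wrist force passes 120 N, or if a joint passes its speed limit or range.

ROBOT

A 6-joint arm with a two-finger parallel gripper is mounted at the origin on the work surface. World frame = base frame: x ahead of the robot, y to its left, z up, the work surface at z = 0. Lengths are in m, angles in rad, forces in N, time in s.
With the tool pointing down it reaches from about 0.35 to 0.975 m from the base axis. Payload 4.9 kg.
Tool frame: the origin (TCP) lies at the very end of the fingers, on their centre line; the grasp point (between the pads) lies 19 mm behind it (ctrl.grip_point_offset is the distance from the TCP to the grasp point, in m); z points along the fingers, y is the line along which they close (so a half turn about z gives the same grasp; the last joint's range is limited). The gripper opens to 85 mm and grips with 20 to 120 N. Pads are 22 mm wide; open, the fingers measure 114 mm over their backs; the gripper's body (76 mm by 85 mm) begins 54 mm behind the grasp point. The pads swing forward as they close: fully open they stand 13 mm farther back than shut.
Start: joints at [-1.34, 0.053, 1.613, -0, 1.476, -0.119], TCP at [0.214, -0.587, 0.231] pointing down, gripper open.
Joint ranges: [-3.01, 3.01], [-1.01, 2.22], [0.06, 2.58], [-1.02, 4.17], [0.09, 2.62], [-3.14, 3.14]. Speed limits (rad/s): [2.57, 2.57, 3.14, 3.14, 3.14, 3.14].

INTERFACE

Orientations are given as a rotation vector (axis times angle).
In Python, from station import ctrl gives the robot as it stands.
- The arm moves only by the tool send_rows, never from a script. Its argument "rows" is a list of rows, each a list of 3 entries, a list of its own where there are three numbers: the finger opening in cm, from 0 to 8.54, then the shift along the tool's x, y, z in cm, then the turn about the tool's z in degrees. A call has 1 to 10 rows; each row shifts and turns the commanded pose from where the row before left it, along the tool's axes as they then stand; what a row does not reach is not made up. A row lasts 1/8 s, in which the tool goes at most 62.5 mm and 10.7 degrees, less where a joint would pass 70% of its speed; a pose out of reach is approached as far as the arm can. A call with a gripper value outside its range is refused whole. The fingers move at their own pace and stop on an object; "newtons" is the grip in N (left out, the last holds). Time passes only in rows, so rows that do not move let the fingers close. It gives the time, the measured TCP pose, the force, the opening and the grip force at its end, in the units of the state.
- ctrl.get_obs(): the state, without advancing time (a new reading comes with each control period).
- ctrl.get_image(name): name is "scene" or "top"; returns a dict with "frame" (400x640x3 uint8, red, green, blue), "range_z" (400x640 float32, m along the optical axis (not along the pixel's ray), 0 where there is no reading), "fx", "fy", "cx", "cy" (pixels), "k1" (the pictures are not rectified: a ray, as slopes to the right and down, at radius r is drawn at 1 + k1 r^2 times it, then the intrinsics apply), "cam_to_world" (4x4, takes a point from camera to world coordinates). Camera axes: x right, y down, z forward; pixel columns grow to the right and rows downward; lengths in m; the calibration is good to about 2 mm. A picture is of the moment at which its call begins.
- ctrl.finish_job(): hands the job in; it is judged then, once.
The state is a dict: "t": time; "q": joint angles; "dq": joint speeds; "effort": joint torques, N m; "tool_pos": TCP position; "tool_rot": TCP orientation; "contact_force": force on the tool from outside, world axes, zero at the start; "wrist_torque": the same for the moment, N m; "opening": finger opening in m; "grip_force": force on a finger pad.
Only numpy, scipy, OpenCV 4.12 (cv2) and the standard library are available. Lean on these libraries where they do the work, as an engineer would, in place of code of your own. Each camera call takes 0.05 s, during which the arm holds its last target. There are 200 camera calls.

## Working session

There is one attempt and no reset: what is moved stays moved. The work goes in short steps, Python scripts to look and compute and a tool call to move; the robot and the scene stay as the last step left them, time stands still between calls to the robot, and variables do not carry over. Pictures are saved under pics/ and viewed, at most 10 in all, crops included, and the job is handed in when it is done.

Besides the shell and the picture viewer there is one more tool, called after "Request:" by a JSON object that holds its "fn" and its "kwargs", one argument or row to a line. send_rows: Moves the arm, as the interface text tells. Its arguments: {"type":"object","properties":{"rows":{"type":"array","items":{"type":"array"}},"newtons":{"type":"number"}},"required":["rows"]}

```bash
mkdir -p pics; cat > h.py <<'E'
import numpy as np, cv2, pickle
from station import ctrl
def grab(n):
    d=ctrl.get_image(n); pickle.dump(d,open(f'{n}.pkl','wb')); return d
def load(n): return pickle.load(open(f'{n}.pkl','rb'))
def rays(d,uv):
    uv=np.asarray(uv,float).reshape(-1,2)
    xd=np.c_[(uv[:,0]-d['cx'])/d['fx'],(uv[:,1]-d['cy'])/d['fy']]
    x=xd.copy()
    for _ in range(30): x=xd/(1+d['k1']*(x**2).sum(1,keepdims=True))
    return np.c_[x,np.ones(len(x))]
def plane(d,uv,z):
    T=d['cam_to_world']; r=rays(d,uv)@T[:3,:3].T; o=T[:3,3]
    return o+r*((z-o[2])/r[:,2])[:,None]
def cloud(d):
    h,w=d['range_z'].shape; u,v=np.meshgrid(np.arange(w),np.arange(h))
    p=rays(d,np.c_[u.ravel(),v.ravel()])*d['range_z'].reshape(-1,1)
    T=d['cam_to_world']; return (p@T[:3,:3].T+T[:3,3]).reshape(h,w,3)
E
python3 - <<'E'
from h import *
o=ctrl.get_obs()
print({k:np.round(v,4) for k,v in o.items()})
for n in('scene','top'):
    d=grab(n); cv2.imwrite(f'pics/{n}0.png',d['frame'][...,::-1]); print(n,d['fx'],d['k1'],np.round(d['cam_to_world'],3).tolist())
E
```

```text
{'t': np.float64(0.0), 'q': array([-1.34  ,  0.0534,  1.6143,  0.    ,  1.476 , -0.119 ]), 'dq': array([-0.0002, -0.0025, -0.0002, -0.0004,  0.0011, -0.0013]), 'effort': array([-1.50000e-03, -3.93679e+01, -3.70178e+01, -2.00000e-04,
        7.10000e-03,  0.00000e+00]), 'tool_pos': array([ 0.214 , -0.5865,  0.2301]), 'tool_rot': array([-3.0917e+00, -5.4630e-01,  1.0000e-04]), 'contact_force': array([0.017 , 0.0701, 0.0276]), 'wrist_torque': array([0.0641, 0.0191, 0.0532]), 'grip_force': np.float64(0.0), 'opening': np.float64(0.0855)}
scene 450.34167264125773 -0.011882484155719608 [[-0.605, 0.523, -0.601, 1.188], [0.796, 0.395, -0.458, 0.433], [-0.002, -0.756, -0.655, 0.81], [0.0, 0.0, 0.0, 1.0]]
top 367.78232260257073 0.0008723279393357037 [[0.016, -0.999, 0.038, 0.528], [-1.0, -0.016, -0.016, -0.048], [0.016, -0.038, -0.999, 0.975], [0.0, 0.0, 0.0, 1.0]]
```

View pics/scene0.png

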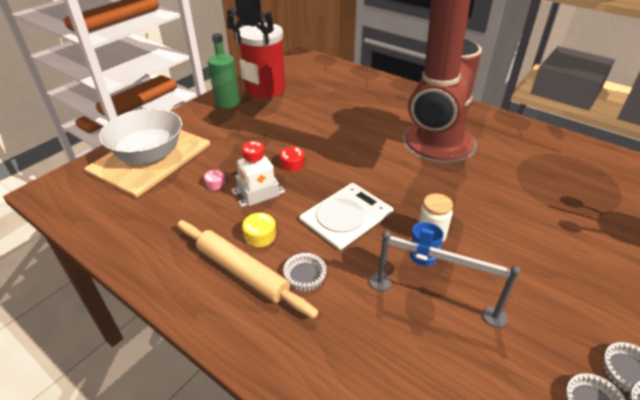

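View pics/top0.png

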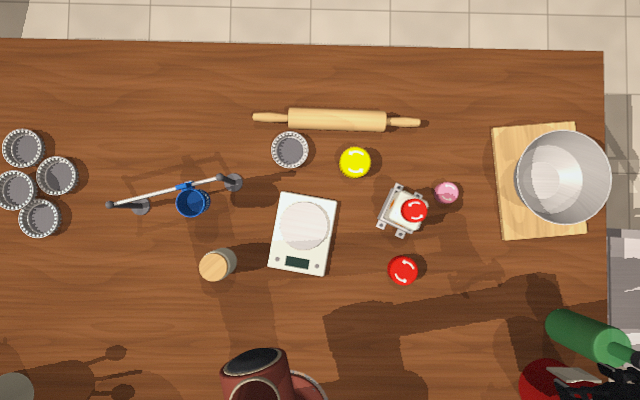

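The two candidates are the red cap on the bottle at top (414,210) / scene (253,150), and the loose red cap on the bench at top (403,270) / scene (292,158). The pink one at top (447,192) and the yellow one at top (355,162) are excluded. I'll measure everything and check with an enlarged crop.

```bash
cat > m.py <<'E'
from h import *
t,s=load('top'),load('scene')
def comps(d,name,lo,hi,amin=60):
    hsv=cv2.cvtColor(d['frame'],cv2.COLOR_RGB2HSV)
    m=cv2.inRange(hsv,lo,hi)
    if name=='red': m|=cv2.inRange(hsv,(172,150,90),(180,255,255))
    n,l,st,c=cv2.connectedComponentsWithStats(m)
    return [(l==i,st[i],c[i]) for i in range(1,n) if st[i][4]>amin]
C={k:cloud(d) for k,d in(('top',t),('scene',s))}
for k,d in(('top',t),('scene',s)):
    for nm,lo,hi in(('red',(0,170,120),(4,255,255)),('blue',(100,150,40),(125,255,255)),('yellow',(24,150,120),(34,255,255)),('pink',(160,60,120),(174,170,255))):
        for m,st,c in comps(d,nm,lo,hi):
            P=C[k][m]; P=P[d['range_z'][m]>0]
            if len(P): 
              z=np.percentile(P[:,2],95); T=P[P[:,2]>z-.006]
              print(k,nm,st[:5],c.round(0),'z95',z.round(3),'topmean',T.mean(0).round(4),'ext',(T.max(0)-T.min(0)).round(3))
a=t['frame'][140:310,330:480,::-1]; b=s['frame'][125:225,195:320,::-1]; e=t['frame'][150:230,100:250,::-1]; f=s['frame'][210:290,360:460,::-1]
R=lambda i:cv2.resize(i,(400,300),interpolation=cv2.INTER_CUBIC)
cv2.imwrite('pics/crop1.png',np.vstack([np.hstack([R(a),R(b)]),np.hstack([R(e),R(f)])]))
for n,(u,v) in dict(scale=(287,200),pan=(304,225),jar=(213,267),tin=(290,150),wall=(400,190),bench=(330,330)).items(): print(n,C['top'][v,u].round(3))
E
python3 m.py
```

```text
top red [401 199  26  23 395] [413. 210.] z95 0.152 topmean [ 0.5333 -0.2904  0.1497] ext [0.05  0.052 0.008]
top red [387 256  31  29 601] [402. 270.] z95 0.043 topmean [ 0.3804 -0.2947  0.0403] ext [0.068 0.072 0.009]
top red [519 373  40  27 422] [531. 391.] z95 0.131 topmean [ 0.1156 -0.6146  0.1351] ext [0.014 0.007 0.02 ]
top blue [176 182  31  35 752] [190. 200.] z95 0.19 topmean [0.5771 0.219  0.1909] ext [0.013 0.02  0.008]
top yellow [339 147  32  31 674] [354. 162.] z95 0.046 topmean [ 0.6555 -0.1683  0.0435] ext [0.075 0.074 0.008]
top pink [435 182  23  21 259] [447. 191.] z95 0.033 topmean [ 0.5841 -0.4108  0.0309] ext [0.052 0.052 0.009]
scene red [251  41  34  56 997] [271.  64.] z95 0.191 topmean [ 0.1118 -0.6204  0.1907] ext [0.102 0.054 0.012]
scene red [242 142  22  20 278] [253. 152.] z95 0.149 topmean [ 0.5366 -0.2851  0.147 ] ext [0.052 0.053 0.008]
scene red [279 147  25  24 425] [292. 160.] z95 0.04 topmean [ 0.384  -0.2895  0.0376] ext [0.067 0.071 0.009]
scene blue [413 223  29  32 639] [426. 236.] z95 0.189 topmean [0.5779 0.2237 0.1883] ext [0.013 0.024 0.008]
scene blue [412 256  23   9  68] [423. 261.] z95 0.101 topmean [0.5688 0.2279 0.0981] ext [0.023 0.043 0.009]
scene yellow [243 213  32  31 516] [260. 227.] z95 0.043 topmean [ 0.6579 -0.1631  0.0411] ext [0.076 0.076 0.008]
scene pink [205 171  17  12  63] [214. 177.] z95 0.031 topmean [ 0.5855 -0.4057  0.028 ] ext [0.04  0.054 0.008]
scale [0.556 0.004 0.016]
pan [ 0.492 -0.042  0.026]
jar [0.394 0.168 0.108]
tin [ 0.689 -0.001  0.006]
wall [ 0.588 -0.295  0.003]
bench [ 0.218 -0.114  0.001]
```

View pics/crop1.png

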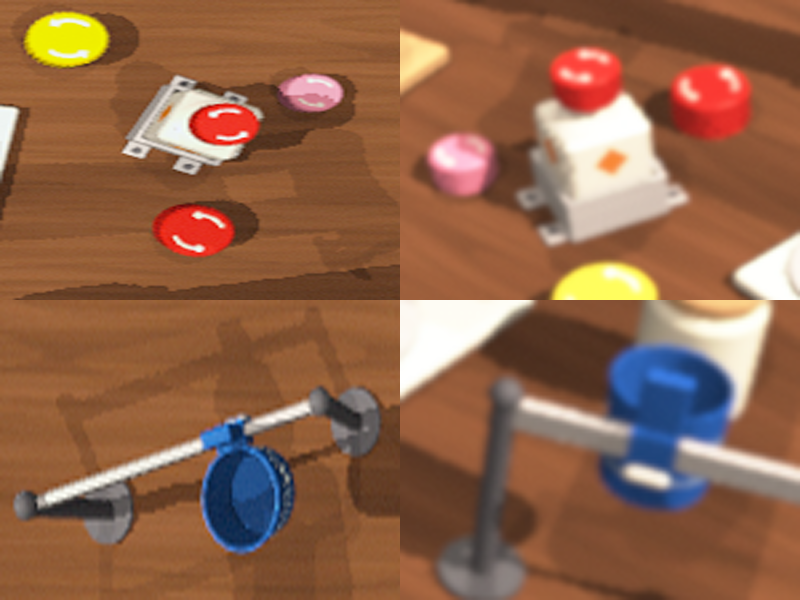

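The crop confirms it: the on-bottle red cap is about 52 mm across and the loose red one about 70 mm, so the bottle's cap is the one meant. The blue beaker hangs on the bar's robot side, with its tab at about top (184,186) and its white roller behind the bar. Next I'll measure the pan centre, the rail angle and the two-view positions.

```bash
cat > m2.py <<'E'
from h import *
t,s=load('top'),load('scene')
for k,d in(('top',t),('scene',s)):
    c=cloud(d); X,Y,Z=c[...,0],c[...,1],c[...,2]
    bri=d['frame'].min(2)
    p=c[(abs(X-.49)<.1)&(abs(Y+.042)<.1)&(Z>.0215)&(Z<.031)&(bri>100)]
    (cx,cy),r=cv2.minEnclosingCircle(p[:,:2].astype(np.float32))
    print(k,'pan circ',cx,cy,r,'median z',np.median(p[:,2]),'mean',p.mean(0))
    w=c[(abs(X-.49)<.14)&(abs(Y+.042)<.14)&(Z>.011)&(Z<.035)]
    print('  scale rect',cv2.minAreaRect(w[:,:2].astype(np.float32)))
    sat=cv2.cvtColor(d['frame'],cv2.COLOR_RGB2HSV)[...,1]
    b=c[(abs(X-.58)<.08)&(abs(Y-.22)<.115)&(Z>.132)&(Z<.153)&(sat<70)]
    vx,vy,x0,y0=cv2.fitLine(b[:,:2].astype(np.float32),cv2.DIST_HUBER,0,.01,.01).ravel()
    print('  rail yaw',np.degrees(np.arctan2(-vx,vy)) if vy>0 else np.degrees(np.arctan2(vx,-vy)),'pt at y=.22: x=',x0+vx/vy*(.22-y0),'zmax',np.percentile(b[:,2],95),len(b))
# two-view triangulation: cap top centre & tab top centre
def tri(a,b):
    A=[];B=[]
    for d,uv in((t,a),(s,b)):
        r=(rays(d,uv)@d['cam_to_world'][:3,:3].T)[0]; r/=np.linalg.norm(r); P=np.eye(3)-np.outer(r,r)
        A.append(P);B.append(P@d['cam_to_world'][:3,3])
    x=np.linalg.lstsq(np.vstack(A),np.hstack(B),rcond=None)[0]; return x, [np.linalg.norm(P@x-q) for P,q in zip(A,B)]
def topcen(d,box,z0,hsvlo,hsvhi,red=False):
    c=cloud(d); h=cv2.cvtColor(d['frame'],cv2.COLOR_RGB2HSV); m=cv2.inRange(h,hsvlo,hsvhi)>0
    x,y=box; m&=(abs(c[...,0]-x)<.05)&(abs(c[...,1]-y)<.05)&(c[...,2]>z0)
    v,u=np.where(m); q=cv2.minEnclosingCircle(np.c_[u,v].astype(np.float32)) if red else None
    return (u.min()/2+u.max()/2, v.min()/2+v.max()/2),len(u)
for nm,box,z0,lo,hi in(('cap',(.535,-.288),.144,(0,0,0),(180,255,255)),('tab',(.578,.2215),.182,(95,100,30),(130,255,255))):
    a,b=topcen(t,box,z0,lo,hi),topcen(s,box,z0,lo,hi); print(nm,a,b,tri(a[0],b[0]))
    for d,q in((t,a),(s,b)): print('   onplane',plane(d,q[0],.149 if nm=='cap' else .188))
E
python3 m2.py
```

```text
top pan circ 0.47403573989868164 -0.024247244000434875 0.10389269143342972 median z 0.025704049243404303 mean [ 0.4904129  -0.03926713  0.02572035]
  scale rect ((0.5063153505325317, -0.0480910986661911), (0.17694345116615295, 0.2959052324295044), 71.3358383178711)
  rail yaw 15.353327 pt at y=.22: x= 0.5806743 zmax 0.15226630716029632 241
scene pan circ 0.49106302857398987 -0.036760296672582626 0.06403391063213348 median z 0.02384489211874552 mean [ 0.49308194 -0.03586006  0.02392426]
  scale rect ((0.4691890478134155, -0.03326105326414108), (0.15274661779403687, 0.20335552096366882), 80.474853515625)
  rail yaw 15.269908 pt at y=.22: x= 0.58374363 zmax 0.15042208981730582 749
cap ((np.float64(414.0), np.float64(210.5)), 460) ((np.float64(252.5), np.float64(148.0)), 210) (array([ 0.53275573, -0.29086229,  0.14417523]), [np.float64(0.0006689363440756213), np.float64(0.0006689363440753878)])
   onplane [[ 0.53313218 -0.2900039   0.149     ]]
   onplane [[ 0.53724706 -0.28495532  0.149     ]]
tab ((np.float64(180.5), np.float64(186.0)), 54) ((np.float64(427.0), np.float64(232.0)), 75) (array([0.57696623, 0.22285464, 0.18633522]), [np.float64(0.0007580157660980305), np.float64(0.0007580157660984816)])
   onplane [[0.57725024 0.22160364 0.188     ]]
   onplane [[0.57801558 0.22396622 0.188     ]]
```

Request:
{"fn": "send_rows", "kwargs": {
  "rows": [
    [8.5,[0,0,-4],-10],
    [8.5,[0,0,-2],-10],
    [8.5,[0,0,0],-10],
    [8.5,[0,0,0],-10],
    [8.5,[0,0,0],-10],
    [8.5,[0,0,0],-10],
    [8.5,[0,0,0],-10],
    [8.5,[0,0,0],-10],
    [8.5,[0,0,0],-3]
  ],
  "newtons": 40
}}

```text
t: 1.23
tool_pos: [0.2141, -0.5868, 0.2905]
tool_rot: [-1.951, -2.461, -0.001]
contact_force: [0.6, -0.1, -0.3]
opening: 0.0854
grip_force: 0.0
```

Request:
{"fn": "send_rows", "kwargs": {
  "rows": [
    [8.5,[0,0,0],-2],
    [8.5,[4.2,3.5,0],0],
    [8.5,[4.2,3.5,0],0],
    [8.5,[4.2,3.5,0],0],
    [8.5,[4.2,3.5,0],0],
    [8.5,[4.2,3.5,0],0],
    [8.5,[4.2,3.5,0],0],
    [8.5,[4.2,3.5,0],0],
    [8.5,[4.2,3.5,0],0],
    [8.5,[4.2,3.5,0],0]
  ]
}}

```text
t: 2.48
tool_pos: [0.4206, -0.1386, 0.2913]
tool_rot: [1.911, 2.492, 0.0]
contact_force: [0.2, 0.0, -0.2]
opening: 0.0853
grip_force: 0.0
```

Request:
{"fn": "send_rows", "kwargs": {
  "rows": [
    [8.5,[4.2,3.5,0],0],
    [8.5,[4.2,3.5,0],0],
    [8.5,[4.2,3.5,0],0],
    [8.5,[4.2,3.5,0],0],
    [8.5,[4.2,3.5,0],0],
    [8.5,[4.2,3.5,0],0],
    [8.5,[1.2,0.4,0],0],
    [8.5,[0,0,0],0]
  ]
}}

```text
t: 3.48
tool_pos: [0.5581, 0.1705, 0.2909]
tool_rot: [-1.91, -2.494, 0.002]
contact_force: [1.3, 0.2, -0.1]
opening: 0.0851
grip_force: 0.0
```

```bash
cat > g.py <<'E'
import sys
from h import *
from scipy.spatial.transform import Rotation as Ro
o=ctrl.get_obs(); R=Ro.from_rotvec(o['tool_rot']).as_matrix(); p=o['tool_pos']
print('t',o['t'].round(2),'pos',p.round(4),'tooly yaw',np.degrees(np.arctan2(R[1,1],R[0,1])).round(2),'tilt',R[2,2].round(4),'q6',o['q'][5].round(2),'open',o['opening'].round(4),'F',o['contact_force'].round(1))
if len(sys.argv)>3: print('shift cm',(100*R.T@(np.array(list(map(float,sys.argv[1:4])))-p)).round(2))
E
python3 g.py .579 .222 .164
```

```text
Traceback (most recent call last):
  File "g.py", line 5, in <module>
    print('t',o['t'].round(2),'pos',p.round(4),'tooly yaw',np.degrees(np.arctan2(R[1,1],R[0,1])).round(2),'tilt',R[2,2].round(4),'q6',o['q'][5].round(2),'open',o['opening'].round(4),'F',o['contact_force'].round(1))
              ^^^^^^^^^^^^
AttributeError: 'float' object has no attribute 'round'
```

Request:
{"fn": "send_rows", "kwargs": {
  "rows": [
    [8.5,[2.2,1.7,0],0],
    [8.5,[2.2,1.7,0],0],
    [8.5,[0,0,4],0],
    [8.5,[0,0,4],0],
    [8.5,[0,0,0],0]
  ]
}}

```text
t: 4.1
tool_pos: [0.5774, 0.2193, 0.2072]
tool_rot: [-1.911, -2.488, 0.01]
contact_force: [0.6, 0.0, 0.2]
opening: 0.0849
grip_force: 0.0
```

```bash
sed -i "s/o\['t'\].round(2)/round(float(o['t']),2)/" g.py; python3 g.py .579 .222 .164
python3 - <<'E'
from h import *
t,s=grab('top'),grab('scene')
R=lambda i:cv2.resize(i[...,::-1],(400,300),interpolation=cv2.INTER_CUBIC)
cv2.imwrite('pics/pre.png',np.hstack([R(t['frame'][145:235,120:240]),R(s['frame'][180:285,360:500])]))
E
```

```text
Traceback (most recent call last):
  File "g.py", line 5, in <module>
    print('t',round(float(o['t']),2),'pos',p.round(4),'tooly yaw',np.degrees(np.arctan2(R[1,1],R[0,1])).round(2),'tilt',R[2,2].round(4),'q6',o['q'][5].round(2),'open',o['opening'].round(4),'F',o['contact_force'].round(1))
                                                                                                                                                                       ^^^^^^^^^^^^^^^^^^
AttributeError: 'float' object has no attribute 'round'
```

View pics/pre.png

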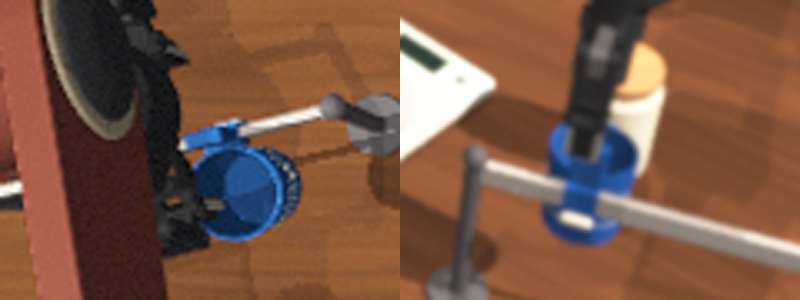

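The left crop shows the arm over the rail, with the tab (about 215,135) showing beside the fingers. In the right crop the finger is in line with the tab (about 585,155). I'm descending and gripping.

Request:
{"fn": "send_rows", "kwargs": {
  "rows": [
    [8.5,[0.2,0.2,1.5],0],
    [8.5,[0,0,1.5],0],
    [8.5,[0,0,1.2],0],
    [8.5,[0,0,0],0],
    [0,[0,0,0],0],
    [0,[0,0,0],0],
    [0,[0,0,0],0],
    [0,[0,0,0],0],
    [0,[0,0,0],0],
    [0,[0,0,0],0]
  ],
  "newtons": 40
}}

```text
t: 5.45
tool_pos: [0.5815, 0.224, 0.1697]
tool_rot: [1.911, 2.493, 0.001]
contact_force: [-1.1, 0.5, 2.4]
opening: 0.0092
grip_force: 42.7
```

```bash
sed -i "s/o\['opening'\].round(4)/round(float(o['opening']),4)/" g.py; python3 g.py .579 .222 .164
```

```text
t 5.45 pos [0.5815 0.224  0.1697] tooly yaw 15.04 tilt -1.0 q6 -0.01 open 0.0092 F [-1.1  0.5  2.4]
shift cm [-0.13 -0.29  0.57]
```

Request:
{"fn": "send_rows", "kwargs": {
  "rows": [
    [0,[0,0,0],0],
    [0,[0,0,-0.4],0],
    [0,[0,0,-0.5],0],
    [0,[0,0,-0.5],0],
    [0,[0,0,-0.8],0],
    [0,[0,0,-1],0],
    [0,[0,0,-1],0],
    [0,[0,0,-1],0],
    [0,[0,0,-1],0],
    [0,[0,0,-1],0]
  ],
  "newtons": 60
}}

```text
t: 6.7
tool_pos: [0.5812, 0.2239, 0.242]
tool_rot: [-1.912, -2.493, 0.0]
contact_force: [0.8, 0.2, -0.8]
opening: 0.0086
grip_force: 62.1
```

Request:
{"fn": "send_rows", "kwargs": {
  "rows": [
    [0,[0,0,-1],0],
    [0,[0,0,-1],0],
    [0,[0,0,0],0],
    [0,[0,0,0],0]
  ]
}}

```text
t: 7.2
tool_pos: [0.5811, 0.2239, 0.261]
tool_rot: [-1.911, -2.493, 0.001]
contact_force: [-0.2, 0.0, -0.4]
opening: 0.0087
grip_force: 62.1
```

```bash
python3 - <<'E'
from h import *
t,s=grab('top'),grab('scene')
R=lambda i:cv2.resize(i[...,::-1],(400,300),interpolation=cv2.INTER_CUBIC)
cv2.imwrite('pics/lift.png',np.hstack([R(t['frame'][125:275,100:300]),R(s['frame'][135:285,330:530])]))
c=cloud(s);h=cv2.cvtColor(s['frame'],cv2.COLOR_RGB2HSV); m=cv2.inRange(h,(100,150,40),(125,255,255))>0
p=c[m&(abs(c[...,1]-.22)<.08)&(c[...,2]>.03)]
print(p.min(0),p.max(0),np.percentile(p[:,2],[1,5,50,95]))
E
python3 g.py
```

```text
[0.51179476 0.18453135 0.18371125] [0.63208933 0.24456503 0.3323037 ] [0.18454806 0.18734656 0.23486715 0.24872305]
t 7.3 pos [0.581  0.2238 0.2606] tooly yaw 15.04 tilt -1.0 q6 -0.01 open 0.0087 F [ 0.4 -0.4 -1.2]
```

View pics/lift.png

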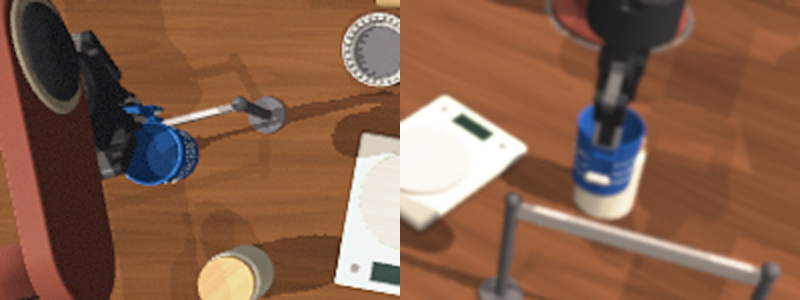

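Both views show the beaker upright in the gripper, clear of the bar. I'm carrying it to the pan.

Request:
{"fn": "send_rows", "kwargs": {
  "rows": [
    [0,[-1.5,-0.8,0],0],
    [0,[-3,-1.5,0],0],
    [0,[-3.5,-1.8,0],0],
    [0,[-3.5,-1.8,0],0],
    [0,[-3.5,-1.8,0],0],
    [0,[-3.5,-1.8,0],0],
    [0,[-3,-1.5,0],0],
    [0,[-1.5,-0.6,0],0],
    [0,[0,0,0],0],
    [0,[0,0,0],0]
  ]
}}

```text
t: 8.55
tool_pos: [0.529, -0.0276, 0.2612]
tool_rot: [-1.91, -2.493, -0.001]
contact_force: [0.8, 0.6, -1.1]
opening: 0.0086
grip_force: 62.1
```

```bash
python3 g.py .529 -.028 .107
```

```text
t 8.55 pos [ 0.529  -0.0276  0.2612] tooly yaw 15.08 tilt -1.0 q6 -0.46 open 0.0086 F [ 0.8  0.6 -1.1]
shift cm [-5.000e-02 -1.000e-02  1.542e+01]
```

Request:
{"fn": "send_rows", "kwargs": {
  "rows": [
    [0,[0,0,2],0],
    [0,[0,0,3],0],
    [0,[0,0,3],0],
    [0,[0,0,3],0],
    [0,[0,0,2],0],
    [0,[0,0,0.8],0],
    [0,[0,0,0.5],0],
    [0,[0,0,0.3],0],
    [0,[0,0,0],0],
    [0,[0,0,0],0]
  ]
}}

```text
t: 9.8
tool_pos: [0.5294, -0.0284, 0.116]
tool_rot: [1.911, 2.492, 0.001]
contact_force: [0.3, -0.0, -1.5]
opening: 0.0084
grip_force: 62.0
```

```bash
python3 - <<'E'
from h import *
s=grab('scene')
c=cloud(s);h=cv2.cvtColor(s['frame'],cv2.COLOR_RGB2HSV); m=cv2.inRange(h,(100,150,40),(125,255,255))>0
p=c[m&(abs(c[...,1]+.035)<.1)&(abs(c[...,0]-.5)<.1)]
print(p.min(0),p.max(0),np.percentile(p[:,2],[0,1,5,50]))
E
python3 g.py
```

```text
[ 0.45906592 -0.05208671  0.03949441] [ 0.54080388 -0.00506125  0.11365706] [0.03949441 0.04072663 0.04379476 0.08936013]
t 9.85 pos [ 0.5293 -0.0284  0.1159] tooly yaw 15.04 tilt -1.0 q6 -0.46 open 0.0088 F [0.1 0.5 0.4]
```

Request:
{"fn": "send_rows", "kwargs": {
  "rows": [
    [0,[0,0,0.4],0],
    [0,[0,0,0.3],0],
    [0,[0,0,0.1],0],
    [0,[0,0,0],0]
  ]
}}

```text
t: 10.35
tool_pos: [0.5289, -0.0283, 0.1071]
tool_rot: [-1.911, -2.493, 0.0]
contact_force: [1.2, -1.1, -0.5]
opening: 0.0087
grip_force: 62.2
```

Request:
{"fn": "send_rows", "kwargs": {
  "rows": [
    [0,[0,0,0.15],0],
    [0,[0,0,0],0]
  ]
}}

```text
t: 10.6
tool_pos: [0.5294, -0.0283, 0.1067]
tool_rot: [1.911, 2.493, 0.001]
contact_force: [-1.4, 0.7, 3.9]
opening: 0.0088
grip_force: 62.8
```

Request:
{"fn": "send_rows", "kwargs": {
  "rows": [
    [0,[0,0,0.15],0],
    [0,[0,0,0],0]
  ]
}}

```text
t: 10.85
tool_pos: [0.5299, -0.0283, 0.1066]
tool_rot: [1.911, 2.492, 0.001]
contact_force: [-3.2, 1.4, 10.4]
opening: 0.0083
grip_force: 63.9
```

Contact at the expected height, so I'm letting go.

Request:
{"fn": "send_rows", "kwargs": {
  "rows": [
    [1.5,[0,0,-0.1],0],
    [3,[0,0,0],0],
    [4,[0,0,0],0],
    [5,[0,0,0],0],
    [5,[0,0,-0.5],0],
    [5,[0,0,-2],0],
    [5,[0,0,-4],0],
    [8.5,[0,0,-5],0],
    [8.5,[0,0,-4],0],
    [8.5,[0,0,0],0]
  ]
}}

```text
t: 12.1
tool_pos: [0.5314, -0.0287, 0.2673]
tool_rot: [1.906, 2.485, 0.008]
contact_force: [0.8, 0.3, -0.3]
opening: 0.0846
grip_force: 0.0
```

```bash
python3 - <<'E'
from h import *
t,s=grab('top'),grab('scene')
for d in(t,s):
    c=cloud(d);h=cv2.cvtColor(d['frame'],cv2.COLOR_RGB2HSV); m=cv2.inRange(h,(100,150,40),(125,255,255))>0
    p=c[m&(abs(c[...,1]+.035)<.1)&(abs(c[...,0]-.5)<.1)]
    r=p[(p[:,2]>.088)&(p[:,2]<.102)]; tb=p[p[:,2]>.118]
    print('rim',cv2.minEnclosingCircle(r[:,:2].astype(np.float32)),'tab',tb.mean(0) if len(tb) else 0,p[:,2].max())
R=lambda i:cv2.resize(i[...,::-1],(400,300),interpolation=cv2.INTER_CUBIC)
cv2.imwrite('pics/placed.png',np.hstack([R(t['frame'][150:300,230:430]),R(s['frame'][125:275,210:410])]))
E
python3 g.py .535 -.288 .25
```

```text
t 12.2 pos [ 0.5293 -0.0284  0.2619] tooly yaw 15.05 tilt -1.0 q6 -0.46 open 0.0852 F [ 0.2  0.6 -0.3]
shift cm [-25.22  -6.19   1.2 ]Traceback (most recent call last):
  File "<stdin>", line 7, in <module>
    return umr_maximum(a, axis, None, out, keepdims, initial, where)
ValueError: zero-size array to reduction operation maximum which has no identity
```

Request:
{"fn": "send_rows", "kwargs": {
  "rows": [
    [8.5,[-4.2,-1,0],0],
    [8.5,[-4.2,-1,0],0],
    [8.5,[-4.2,-1,0],0],
    [8.5,[-4.2,-1,0],0],
    [8.5,[-4.2,-1.1,0],0],
    [8.5,[-4.2,-1.1,0],0],
    [8.5,[0,0,0],0],
    [8.5,[0,0,0],0]
  ]
}}

```text
t: 13.2
tool_pos: [0.5339, -0.2871, 0.2589]
tool_rot: [-1.91, -2.491, -0.0]
contact_force: [0.2, -0.3, 0.2]
opening: 0.0848
grip_force: 0.0
```

```bash
python3 - <<'E'
from h import *
t,s=grab('top'),grab('scene')
R=lambda i:cv2.resize(i[...,::-1],(400,300),interpolation=cv2.INTER_CUBIC)
cv2.imwrite('pics/placed.png',np.hstack([R(t['frame'][150:300,230:430]),R(s['frame'][125:275,210:410])]))
for d in(t,s):
    c=cloud(d);h=cv2.cvtColor(d['frame'],cv2.COLOR_RGB2HSV); m=cv2.inRange(h,(100,150,40),(125,255,255))>0
    p=c[m&(abs(c[...,1]+.035)<.1)&(abs(c[...,0]-.5)<.1)&(c[...,2]<.15)]
    r=p[(p[:,2]>.088)&(p[:,2]<.102)]
    if len(r): print('rim',cv2.minEnclosingCircle(r[:,:2].astype(np.float32)),p[:,2].max())
    m=(cv2.inRange(h,(0,170,120),(4,255,255))|cv2.inRange(h,(172,150,90),(180,255,255)))>0
    p=c[m&(abs(c[...,0]-.535)<.04)&(abs(c[...,1]+.288)<.04)]; print('cap red pts',len(p))
E
python3 g.py .535 -.288 .125
```

```text
rim ((0.5001248717308044, -0.03909745067358017), 0.037730347365140915) 0.13147647135344376
cap red pts 390
rim ((0.49992647767066956, -0.03286713734269142), 0.04066924378275871) 0.12921199461615518
cap red pts 262
t 13.3 pos [ 0.5343 -0.2866  0.2597] tooly yaw 15.11 tilt -1.0 q6 -0.88 open 0.0846 F [-0.   0.4 -0.1]
shift cm [-0.17  0.03 13.46]
```

View pics/placed.png

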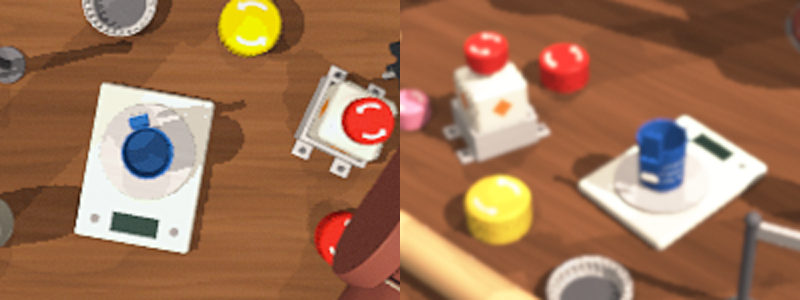

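The beaker stands upright about 10 mm from the pan's centre (left crop about 147,152; right crop about 660,150). The cap at about (487,52) in the right crop is untouched. I'm descending to the cap.

Request:
{"fn": "send_rows", "kwargs": {
  "rows": [
    [8.5,[-0.1,0,3],0],
    [8.5,[0,0,4],0],
    [8.5,[0,0,3],0],
    [8.5,[0,0,2],0],
    [8.5,[0,0,1.2],0],
    [8.5,[0,0,0.9],0],
    [8.5,[0,0,0],0],
    [8.5,[0,0,0],0]
  ]
}}

```text
t: 14.3
tool_pos: [0.5353, -0.2891, 0.1204]
tool_rot: [1.911, 2.492, 0.0]
contact_force: [0.1, -0.2, 0.5]
opening: 0.0849
grip_force: 0.0
```

Request:
{"fn": "send_rows", "kwargs": {
  "rows": [
    [5,[0,0,0],0],
    [5,[0,0,0],0],
    [5,[0,0,0],0],
    [5,[0,0,0],0],
    [5,[0,0,0],0],
    [5,[0,0,0],0]
  ],
  "newtons": 60
}}

```text
t: 15.05
tool_pos: [0.5351, -0.289, 0.1202]
tool_rot: [1.911, 2.492, -0.0]
contact_force: [-0.6, 1.2, 6.0]
opening: 0.0528
grip_force: 62.2
```

```bash
python3 g.py .535 -.288 .118
```

```text
t 15.05 pos [ 0.5351 -0.289   0.1202] tooly yaw 15.05 tilt -1.0 q6 -0.88 open 0.0528 F [-0.6  1.2  6. ]
shift cm [0.1  0.02 0.22]
```

Request:
{"fn": "send_rows", "kwargs": {
  "rows": [
    [5,[0,0,0.2],0],
    [5,[0,0,0.2],0],
    [5,[0,0,0.2],0],
    [5,[0,0,0],0],
    [5,[0,0,0],0]
  ],
  "newtons": 70
}}

```text
t: 15.68
tool_pos: [0.5352, -0.2891, 0.1155]
tool_rot: [1.911, 2.492, -0.0]
contact_force: [-4.5, 2.1, 11.7]
opening: 0.0527
grip_force: 72.6
```

Request:
{"fn": "send_rows", "kwargs": {
  "rows": [
    [5,[0,0,0.2],0],
    [5,[0,0,0.1],0],
    [5,[0,0,0],0],
    [5,[0,0,0],0]
  ]
}}

```text
t: 16.18
tool_pos: [0.5355, -0.2893, 0.1137]
tool_rot: [1.91, 2.492, -0.0]
contact_force: [-3.9, 3.2, 14.6]
opening: 0.0526
grip_force: 73.0
```

Request:
{"fn": "send_rows", "kwargs": {
  "rows": [
    [5,[0,0,0.1],-3],
    [5,[0,0,0],-7],
    [5,[0,0,0],-8],
    [5,[0,0,0],-8],
    [5,[0,0,0],-8],
    [5,[0,0,0],-8],
    [5,[0,0,0],0]
  ]
}}

```text
t: 17.05
tool_pos: [0.5358, -0.29, 0.1139]
tool_rot: [0.889, 3.01, -0.004]
contact_force: [-6.9, 2.3, 19.5]
opening: 0.0527
grip_force: 73.4
```

```bash
python3 g.py; python3 -c "
from h import *
print(ctrl.get_obs()['wrist_torque'].round(2))"
```

```text
t 17.05 pos [ 0.5358 -0.29    0.1139] tooly yaw 57.1 tilt -1.0 q6 -1.61 open 0.0527 F [-6.9  2.3 19.5]
[0.37 1.14 0.02]
```

Request:
{"fn": "send_rows", "kwargs": {
  "rows": [
    [5,[0,0,0],-8],
    [5,[0,0,0],-8],
    [5,[0,0,0],-8],
    [5,[0,0,0],-8],
    [5,[0,0,0],-8],
    [5,[0,0,0],-6],
    [5,[0,0,0],0],
    [5,[0,0,0],0]
  ]
}}

```text
t: 18.05
tool_pos: [0.5356, -0.2905, 0.1139]
tool_rot: [-0.357, 3.12, -0.006]
contact_force: [-6.6, 1.6, 17.8]
opening: 0.0526
grip_force: 73.4
```

```bash
python3 - <<'E'
from h import *
t,s=grab('top'),grab('scene')
R=lambda i:cv2.resize(i[...,::-1],(400,300),interpolation=cv2.INTER_CUBIC)
cv2.imwrite('pics/turned.png',np.hstack([R(t['frame'][165:255,360:480]),R(s['frame'][115:220,195:335])]))
print(ctrl.get_obs()['wrist_torque'].round(2))
E
python3 g.py
```

```text
[ 0.25  1.2  -0.02]
t 18.15 pos [ 0.5356 -0.2904  0.1139] tooly yaw 103.05 tilt -1.0 q6 -2.42 open 0.0527 F [-7.7  0.6 17.3]
```

View pics/turned.png

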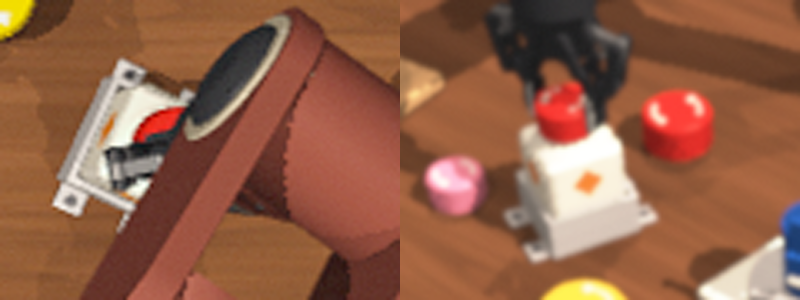

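The fingers hold the cap and the bottle still sits in its stand (right crop). The tool has turned 88° with almost no torque about z. I'm easing it up and watching the force.

Request:
{"fn": "send_rows", "kwargs": {
  "rows": [
    [5,[0,0,-0.3],0],
    [5,[0,0,-0.3],0],
    [5,[0,0,-0.3],0],
    [5,[0,0,-0.3],0],
    [5,[0,0,-0.3],0],
    [5,[0,0,0],0]
  ]
}}

```text
t: 18.9
tool_pos: [0.5344, -0.2886, 0.1237]
tool_rot: [0.357, -3.12, -0.001]
contact_force: [-1.1, -0.7, -0.6]
opening: 0.0525
grip_force: 73.2
```

Free, with no pull force. I'm lifting it straight off.

Request:
{"fn": "send_rows", "kwargs": {
  "rows": [
    [5,[0,0,-0.7],0],
    [5,[0,0,-0.8],0],
    [5,[0,0,-0.8],0],
    [5,[0,0,-1],0],
    [5,[0,0,-1],0],
    [5,[0,0,-1],0],
    [5,[0,0,-0.6],0],
    [5,[0,0,-0.3],0],
    [5,[0,0,0],0],
    [5,[0,0,0],0]
  ]
}}

```text
t: 20.15
tool_pos: [0.5345, -0.2886, 0.1858]
tool_rot: [0.357, -3.121, -0.001]
contact_force: [1.1, 0.6, 0.1]
opening: 0.0523
grip_force: 73.2
```

```bash
python3 - <<'E'
from h import *
t,s=grab('top'),grab('scene')
R=lambda i,w:cv2.resize(i[...,::-1],(w,300),interpolation=cv2.INTER_CUBIC)
cv2.imwrite('pics/end.png',R(s['frame'][85:235,190:410],440))
c=cloud(s);h=cv2.cvtColor(s['frame'],cv2.COLOR_RGB2HSV)
m=(cv2.inRange(h,(0,170,120),(4,255,255))|cv2.inRange(h,(172,150,90),(180,255,255)))>0
p=c[m&(abs(c[...,0]-.535)<.05)&(abs(c[...,1]+.288)<.05)]; print('cap z',np.percentile(p[:,2],[1,5,95,99]))
E
python3 g.py
```

```text
cap z [0.18517918 0.1874938  0.21425208 0.23592107]
t 20.25 pos [ 0.5345 -0.2886  0.1858] tooly yaw 103.04 tilt -1.0 q6 -2.42 open 0.0527 F [-0.2 -0.7  0.2]
```

View pics/end.png

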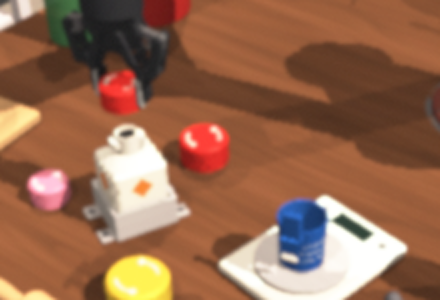

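The cap at about (122,92) is held level, its lower edge about 50 mm above the open mouth at about (128,133). The bottle is in its stand, and the beaker stands on the pan at about (302,235). I'm handing in.

```bash
python3 -c "
from station import ctrl
print(ctrl.finish_job())"
```

```text
the job is handed in; nothing more can be done
None
```

The job is handed in: by the last images the beaker stands upright about 10 mm from the pan's centre, and the cap is held level about 50 mm above the mouth of the bottle, which is still in its stand; the hand-in gave no verdict.

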